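# Screw a pipe elbow home, clock it to the cradle and couple the hose connector

### The job

Screw the pipe elbow down its threaded stub (clockwise seen from above) until it is hand-tight against the locknut, without forcing it, then back it off less than a full turn until its outlet points straight at the hose connector lying in the cradle. Then slide the connector along its rods until its cone is nested in the elbow's mouth and its collar sits against the rim. Leave the bottle, tape measure and knob round about where they are.

Things in the scene. Friction and masses are not known exactly. Their poses are not given: they have to be found in the camera images.
- rig: Grey base plate, 385 x 100 x 12 mm, bolted down. Origin at the work surface's level, under the vertical axis of the threaded stub; x runs along the plate from the stub (plate starts at x = -65 mm) to the cradle (plate ends at +320 mm), z up. On the origin stands the stub: a 90 mm round foot and a dark hexagon locknut, up to 48 mm above the work surface.
- cradle (a point): Middle of the cradle on the rig, on the connector's centre line, 100 mm above the work surface and 250 mm from the stub's axis; axes as the rig's. The cradle is two parallel level steel rods, 10 mm thick, reaching about 63 mm either way along x, at y = -16.5 and +16.5 mm; nothing of it is higher than their tops, 86 mm above the work surface.
- elbow: Steel pipe elbow started on the stub's right-hand thread: clockwise from above lowers it, 3 mm a turn. It starts 0.55 to 0.9 turn above its stop on the locknut; the stop's direction is unknown and must be felt. Origin on the stub's axis at the outlet's centre line, 99 mm up when home; x along the level outlet, z up. Pipes 48 mm thick, outlet straight to 75 mm out; top 26 mm above the origin.
- elbow_mouth (a point): Centre of the elbow's mouth, in the plane of its rim, 112 mm from the elbow's axis; axes as the elbow's. The outlet ends in a bell, from 75 mm out, 42 mm thick there and 60 mm at the rim. Inside it is a cone, 50 mm wide at the rim and 32 mm at its floor, 33 mm deep.
- elbow_push (a point): Point on the outlet's centre line 60 mm from the elbow's axis; axes as the elbow's. A sideways push of 2 to 4 N here turns the elbow and it stays where it is left; a rubber seal at the stop gives 1 or 2 degrees and no more: 5 to 20 N is hand-tight, 50 N forces it. From the stop, backing off to the cradle takes 1/6 to a little over 1/2 turn.
- connector: Loose aluminium hose connector, 0.25 to 0.5 kg, tail-heavy, lying level on the rods. Origin on its centre line in the front face of its collar (56 mm wide, 10 mm thick), x away from the stub. Before the collar a cone, 45 to 27 mm wide, 34 mm long; behind it a tail 40 mm thick. It starts 46 to 66 mm short of home; home, the collar's face is on the elbow's rim and the origin on the mouth's centre.
- connector_tail (a point): Centre of the flat rear end of the connector's 40 mm thick tail, 120 mm from the collar's front face; axes as the connector's. Pushed here towards the stub the connector slides along the rods with 1 to 5 N until the collar meets the rim.
- glue_bottle: white glue bottle, 57 mm across, 177 mm tall, upright beyond the rig on the left; origin under its centre
- tape_measure: yellow tape measure, 39 x 68 x 62 mm, lying near the robot on its right; origin under its centre
- spare_knob: black lobed machine knob, 49 mm across, 50 mm tall with its stud, standing beyond the rig, right of the bottle; origin under its centre

How it is judged:
On the way, in this order (a step that is already met when the one before it is completed fails the run):
1. the elbow is screwed down hard against the locknut: pressed with more than 4 N while it stands still, within 0.25 mm of its lowest (z of elbow_mouth in the frame of rig below 0.09925 m and angular speed of elbow below 0.1 rad/s and contact force between elbow and anything else above 4 N), for 0.1 s.
2. the elbow is backed off by less than a turn and its outlet points at the connector (mouth's centre within 9 mm of the cradle's centre line) (y of elbow_mouth in the frame of rig between -0.009 and 0.009 m and x of elbow_mouth in the frame of rig above 0.09 m and z of elbow_mouth in the frame of rig below 0.1018 m), for 0.2 s.
At the end, for the whole second after the job is handed in: The elbow stands less than one turn above its stop (mouth lower than 101.8 mm above the work surface) with its mouth's centre within 9 mm of the cradle's centre line; the connector's collar is against the elbow's rim (gap under 3 mm, centres within 5 mm, axes within 4 degrees); all at rest (all of step 2 and distance between connector and elbow_mouth below 0.005 m and x of connector in the frame of elbow_mouth below 0.003 m and angle between the x axis of connector and the x axis of elbow, either way round below 0.07 rad and linear speed of connector below 0.01 m/s and angular speed of elbow below 0.05 rad/s); the robot touches nothing.
It fails at once if the elbow is forced: pushed with more than 50 N (contact force between elbow and anything else above 50 N).
It fails at once if the glue bottle is moved by more than 30 mm or tipped (distance of glue_bottle from where it was at the start of the episode above 0.03 m or angle between glue_bottle's own z axis and vertical above 0.4 rad).
It fails at once if the tape measure is moved by more than 30 mm or tipped (distance of tape_measure from where it was at the start of the episode above 0.03 m or angle between tape_measure's own z axis and vertical above 0.4 rad).
It fails at once if the spare knob is moved by more than 30 mm or tipped (distance of spare_knob from where it was at the start of the episode above 0.03 m or angle between spare_knob's own z axis and vertical above 0.4 rad).
It also fails if it takes over 72 s, if anything falls off the work surface, if the arm or the gripper's body presses on something with over 40 N, if the wrist force passes 120 N, or if a joint passes its speed limit or range.

### The arm

A 6-joint arm with a two-finger parallel gripper is mounted at the origin on a cart in front of the work surface, level with it; the furniture and walls round the work are solid. World frame = base frame: x ahead of the robot, y to its left, z up, the work surface at z = 0. Lengths are in m, angles in rad, forces in N, time in s.
With the tool pointing down it reaches from about 0.25 to 0.725 m from the base axis. Payload 4 kg.
Tool frame: the origin (TCP) lies on the mounting face of the last link; the fingertips stand 173 mm ahead of it and the grasp point (between the pads) lies 155 mm ahead of it; z points along the fingers, y is the line along which they close (so a half turn about z gives the same grasp; the last joint's range is limited). The gripper opens to 85 mm and grips with 20 to 120 N. Pads are 22 mm wide; open, the fingers measure 114 mm over their backs; the gripper's body (76 mm by 85 mm) begins 54 mm behind the grasp point. The pads swing forward as they close: fully open they stand 13 mm farther back than shut.
Start: joints at [0, 0.241, 0.005, 1.335, 0, 1.571], TCP at [0.5, 0, 0.405] pointing down, gripper open.
Joint ranges: [-2.72, 2.72], [-1.05, 1.87], [-1.09, 1.28], [-1.99, 2.15], [-1.42, 1.44], [-3.14, 3.14]. Speed limits (rad/s): [2.79, 2.79, 3.14, 3.14, 3.14, 3.14].

### API

Orientations are given as a 3x3 rotation matrix whose columns are the frame's x, y, z axes.
In Python, from cell import arm gives the robot as it stands. Calls block until the motion is done:
- arm.reach(position, orientation): joint-space move of the TCP to a pose.
- arm.movel(position, feed=0.15, frame=None, until_force=None): straight line of the TCP; frame=None keeps the orientation; feed is the mean speed in m/s. With until_force (N) it stops when the force on the tool has changed by that much, and returns True; else False.
- arm.goto_joints(angles): joint-space move.
- arm.set_gripper(opening, force=None): finger opening in m; force is the grip in N (None keeps the last); returns when the fingers have stopped.
- arm.wait(seconds).
- arm.ik(position, orientation): joint angles nearest the present ones, or None.
- arm.state(): the state.
- arm.grab_frame(name): name is "scene" or "side" or "wrist"; returns the picture (420x560x3 uint8, red, green, blue); there is no depth.
- arm.camera_params(name): a dict with "K" (3x3 intrinsics, pixels), "world_from_camera" (4x4, takes a point from camera to world coordinates). Camera axes: x right, y up, looking along -z (the intrinsics and any distortion apply to the point x, -y, -z); pixel columns grow to the right and rows downward; lengths in m; the calibration is good to about 2 mm. A picture is of the moment at which its call begins: read the wrist's pose just before it. camera_params takes no time and is no camera call; for the wrist camera it gives the pose at the moment of the call.
A pose or a line that the arm cannot do raises arm.MotionError and nothing moves.
- arm.sign_off(): hands the job in; it is judged then, once.
The state is a dict: "clock": time; "joints": joint angles; "qd": joint speeds; "effort": joint torques, N m; "tool_pos": TCP position; "tcp_rot": TCP orientation; "ft_force": force on the tool from outside, world axes, zero at the start; "torque": the same for the moment, N m; "width": finger opening in m; "grasp_force": force on a finger pad.
Only numpy, scipy, OpenCV 4.12 (cv2) and the standard library are available. Lean on these libraries where they do the work, as an engineer would, in place of code of your own. Each camera call takes 0.05 s, during which the arm holds its last target. There are 200 camera calls.

## Working session

There is one attempt and no reset: what is moved stays moved. The work goes in short steps, each a Python script; the robot and the scene stay as the last script left them, time stands still between calls to the robot, and variables do not carry over. Pictures are saved under pics/ and viewed, at most 10 in all, crops included, and the job is handed in when it is done.

```bash
mkdir -p pics
python3 - <<'E'
from cell import arm
import cv2,numpy as np
a=arm.grab_frame("scene");b=arm.grab_frame("side")
cv2.imwrite("pics/a.png",a[:,:,::-1]);cv2.imwrite("pics/b.png",b[:,:,::-1])
for n in("scene","side","wrist"):
    p=arm.camera_params(n);print(n,{k:np.round(v,4).tolist() if not isinstance(v,str) else v for k,v in p.items()})
s=arm.state();print(s)
E
```

```text
scene {'K': [[501.1833, 0.0, 279.564], [0.0, 501.1833, 216.2253], [0.0, 0.0, 1.0]], 'world_from_camera': [[-0.6161, 0.4521, -0.645, -0.0661], [-0.7877, -0.3523, 0.5054, 0.5936], [0.0012, 0.8194, 0.5732, 0.6745], [0.0, 0.0, 0.0, 1.0]]}
side {'K': [[447.2978, 0.0, 278.9145], [0.0, 447.2978, 205.4485], [0.0, 0.0, 1.0]], 'world_from_camera': [[0.9953, -0.0639, 0.0734, 0.6593], [0.0948, 0.4692, -0.878, -0.9176], [0.0217, 0.8808, 0.473, 0.6166], [0.0, 0.0, 0.0, 1.0]]}
wrist {'K': [[305.5958, 0.0, 280.3625], [0.0, 305.5958, 210.4323], [0.0, 0.0, 1.0]], 'world_from_camera': [[1.0, -0.0004, 0.0023, 0.5003], [-0.0003, 0.9554, 0.2954, 0.0747], [-0.0023, -0.2954, 0.9554, 0.3721], [0.0, 0.0, 0.0, 1.0]]}
{'clock': 0.1, 'joints': array([ 1.36178028e-05,  2.41357127e-01,  3.82310959e-03,  1.33520316e+00,
       -3.50792986e-05,  1.57081125e+00]), 'qd': array([-2.22344121e-04, -1.80554705e-03,  2.53212032e-03,  4.51370659e-04,
       -1.58520375e-03,  7.49808735e-05]), 'effort': array([-3.57412864e-04, -3.73140085e+01,  2.53010201e+01,  1.07858295e-02,
        2.43542411e-05, -2.54672034e-05]), 'tool_pos': array([4.99751786e-01, 2.24170456e-06, 4.03878248e-01]), 'tcp_rot': array([[ 1.23854351e-06,  9.99998117e-01, -1.94084868e-03],
       [ 9.99999999e-01, -1.30668088e-06, -3.51057286e-05],
       [-3.51081986e-05, -1.94084864e-03, -9.99998116e-01]]), 'ft_force': array([-0.29703098, -1.25793483, -0.19024035]), 'torque': array([-0.04248517, -0.04783103,  0.04644747]), 'grasp_force': 0.0, 'width': 0.08536811796633574}
```

View pics/a.png

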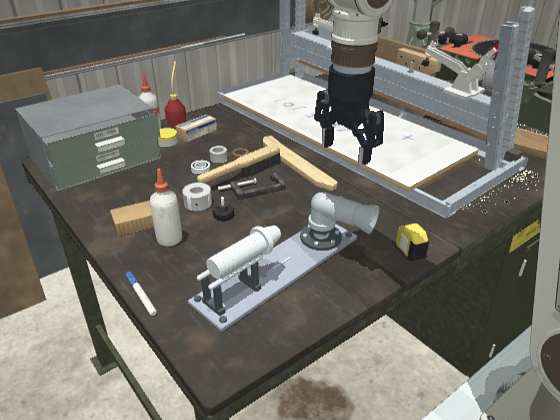

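View pics/b.png

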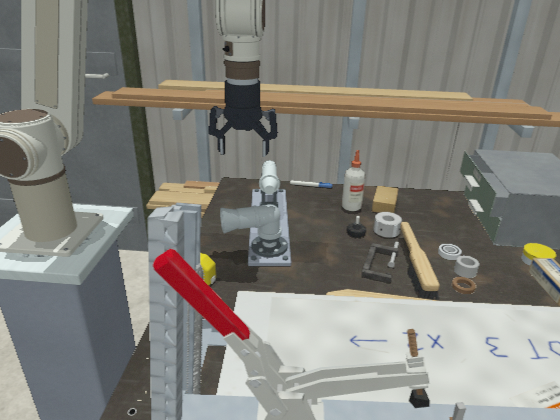

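The scene picture shows the elbow at (323,215), its outlet pointing right to its mouth at (372,220). The connector is at (240,255), the plate corners are at (190,297), (218,328) and (357,236), the bottle at (165,220), the knob at (222,212) and the tape at (411,240). The side picture shows the plate from (251,190) to (290,263), with the outlet pointing left.

```bash
cat > h.py <<'E'
import numpy as np, cv2
from cell import arm
def ray(P,px):
    K=np.array(P["K"]);T=np.array(P["world_from_camera"])
    d=np.linalg.solve(K,[px[0],px[1],1.]);return T[:3,3],T[:3,:3]@(d*[1,-1,-1])
def plane(P,px,z):
    o,d=ray(P,px);return o+d*(z-o[2])/d[2]
def tri(rays):
    A=0;b=0
    for o,d in rays:
        d=d/np.linalg.norm(d);M=np.eye(3)-np.outer(d,d);A=A+M;b=b+M@o
    return np.linalg.solve(A,b)
def proj(P,p):
    T=np.linalg.inv(P["world_from_camera"]);c=T[:3,:3]@p+T[:3,3];c=c*[1,-1,-1]
    u=np.array(P["K"])@c;return u[:2]/u[2]
def down(yaw):  # tool z down, tool y (closing) along world angle yaw
    y=np.array([np.cos(yaw),np.sin(yaw),0]);z=np.array([0,0,-1.]);return np.c_[np.cross(y,z),y,z]
E
python3 - <<'E'
from h import *
S=arm.camera_params("scene");D=arm.camera_params("side")
for n,P,L in(("scene",S,[(190,297),(218,328),(357,236)]),("side",D,[(251,190),(283,190),(249,264),(290,263)])):
    for p in L: print(n,p,plane(P,p,.012).round(3))
print("bottle",plane(S,(168,240),0).round(3),plane(D,(352,207),0).round(3),"knob",plane(S,(222,215),0).round(3),plane(D,(356,233),0).round(3),"tape",plane(S,(411,252),0).round(3))
print("tail tri",tri([ray(S,(214,268)),ray(D,(268,165))]).round(3),"mouth",tri([ray(S,(370,218)),ray(D,(225,220))]).round(3))
print("elbow top",tri([ray(S,(320,196)),ray(D,(267,208))]).round(3))
E
```

```text
scene (190, 297) [0.575 0.305 0.012]
scene (218, 328) [0.477 0.304 0.012]
scene (357, 236) [ 0.516 -0.077  0.012]
side (251, 190) [0.472 0.292 0.012]
side (283, 190) [0.568 0.306 0.012]
side (249, 264) [ 0.524 -0.087  0.012]
side (290, 263) [ 0.618 -0.071  0.012]
bottle [0.772 0.248 0.   ] [0.776 0.246 0.   ] knob [0.78  0.103 0.   ] [0.78  0.102 0.   ] tape [ 0.416 -0.14   0.   ]
tail tri [0.524 0.276 0.104] mouth [ 0.464 -0.049  0.102]
elbow top [ 0.559 -0.005  0.119]
```

Run:
```python
from h import *
import pickle
out=[]
for i,p in enumerate([(0.6,0.19,0.42),(0.6,0.02,0.42)]):
    arm.reach(p,down(np.pi/2));arm.wait(.3)
    P=arm.camera_params("wrist");im=arm.grab_frame("wrist");out.append((P,im))
    cv2.imwrite(f"pics/w{i}.png",im[:,:,::-1])
pickle.dump(out,open("w.pkl","wb"));print(arm.state()["clock"],arm.state()["joints"])
```

```text
2.675 [3.52888850e-02 4.41086326e-01 3.30117653e-01 1.45992105e+00
 1.19844682e-04 3.34051278e-02]
```

View pics/w0.png

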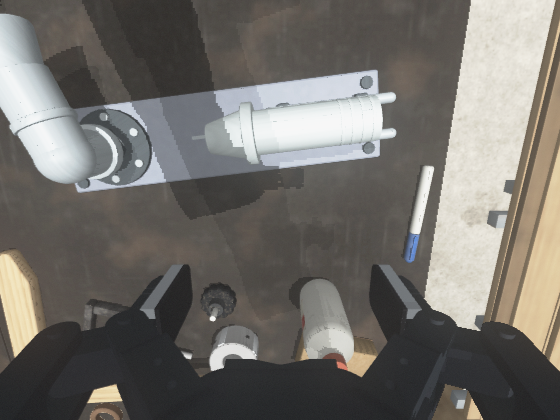

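View pics/w1.png

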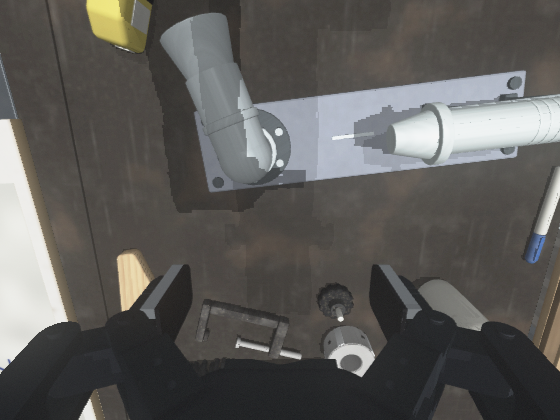

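w0 shows the whole plate, with right corners (377,70) and (380,156) and near-left corner (77,191). The connector's collar is at (249,132) and its tail end at (381,117). w1 shows all the plate corners: (525,71), (518,157), (196,113), (211,191). The mouth rim runs from (163,42) to (226,14), and the elbow's flow line ends near (248,170).

Run:
```python
from h import *
import pickle
(P0,a),(P1,b)=pickle.load(open("w.pkl","rb"))
S=arm.camera_params("scene");D=arm.camera_params("side")
def ref(im,p):
    g=cv2.cvtColor(im,cv2.COLOR_RGB2GRAY)
    q=np.array([[p]],np.float32);cv2.cornerSubPix(g,q,(4,4),(-1,-1),(3,40,.01));return q[0,0]
c1=[plane(P1,ref(b,p),.012) for p in[(525,71),(518,157),(196,113),(211,191)]]
c0=[plane(P0,ref(a,p),.012) for p in[(377,70),(380,156),(77,191)]]
print(np.round(c1,4),np.round(c0,4))
# plate height check from two views
for p,q in[((377,70),(525,71)),((380,156),(518,157)),((77,191),(211,191))]:print(tri([ray(P0,ref(a,p)),ray(P1,ref(b,q))]).round(4))
m=np.array(c1)
for q in(c0,):
    m[0]=(m[0]+q[0])/2;m[1]=(m[1]+q[1])/2;m[3]=(m[3]+q[2])/2
ends=(m[0]+m[1])/2,(m[2]+m[3])/2
u=(ends[0]-ends[1])[:2];L=np.linalg.norm(u);u/=L
o1=ends[1][:2]+u*.065;o2=ends[0][:2]-u*.32
print("L",L,"yaw",np.degrees(np.arctan2(u[1],u[0])),"stub",o1,o2,"W",np.linalg.norm(m[0]-m[1]),np.linalg.norm(m[2]-m[3]))
print("collar tri (far,near edges)",tri([ray(P0,(245,103)),ray(P1,(432,103))]).round(4),tri([ray(P0,(256,163)),ray(P1,(440,164))]).round(4))
print("tail end",tri([ray(P0,(381,117)),ray(S,(214,268)),ray(D,(268,165))]).round(4),plane(P0,(381,117),.1))
print("mouth",tri([ray(P1,(194,28)),ray(S,(370,218)),ray(D,(225,220))]).round(4))
```

```text
[[ 0.4755  0.2968  0.012 ]
 [ 0.5707  0.308   0.012 ]
 [ 0.5181 -0.0776  0.012 ]
 [ 0.6164 -0.0691  0.012 ]] [[ 0.4754  0.2977  0.012 ]
 [ 0.5713  0.309   0.012 ]
 [ 0.616  -0.0681  0.012 ]]
[0.4752 0.2983 0.01  ]
[0.5713 0.3097 0.0099]
[ 0.6167 -0.0696  0.0098]
L 0.37854877144569016 yaw 96.66566762644257 stub [ 0.55961119 -0.00854127] [ 0.56036002 -0.01494889] W 0.0962234410196601 0.0984506601634541
collar tri (far,near edges) [0.5138 0.1568 0.097 ] [0.5665 0.1664 0.1089]
tail end [0.5248 0.2771 0.1037] [0.52617525 0.27950217 0.1       ]
mouth [ 0.4609 -0.0491  0.1032]
```

```bash
cat >> h.py <<'E'
O=np.array([.5600,-.0118]);RY=np.radians(96.67);R=.060;Z=.256
def pose(th,z=Z,r=R):
    return np.array([*(O+r*np.array([np.cos(th),np.sin(th)])),z]),down(th+np.pi/2+OFF)
OFF=0
def tang(th,f): return f[:2]@np.array([-np.sin(th),np.cos(th)])
E
python3 - <<'E'
import h
from h import *
h.OFF=-np.pi
t0=np.radians(200.5)
p,o=pose(t0,.36);arm.reach(p,o)
p,o=pose(t0);print("touch",arm.movel(p,feed=.12,until_force=8))
arm.set_gripper(.054,force=20);s=arm.state();print(s["width"],s["ft_force"],s["clock"],s["joints"][5])
for th in np.radians(np.arange(190.5,19,-10)):
    p,o=pose(th);hit=arm.movel(p,feed=.05,frame=o,until_force=12)
    s=arm.state();print(round(np.degrees(th)),round(tang(th,s["ft_force"]),1),end="; ")
    if hit: print("HIT");break
print(s["clock"],s["joints"][5],s["width"])
E
```

```text
touch False
0.05395102997549242 [ 0.08481752  0.04197092 -0.35789376] 4.675 -0.42282870071844364
190 -0.0; 180 -1.3; 170 -0.7; 160 0.6; 150 -0.8; 140 0.1; 130 -0.1; 121 -0.2; 110 -0.0; 101 -0.8; 90 -0.2; 80 0.2; 70 0.5; 60 0.2; 50 -0.2; 40 0.6; 30 0.6; 20 0.2; 11.125 2.7953519847035118 0.054162996896529675
```

Run:
```python
import h
from h import *
th=np.radians(20.5)
cv2.imwrite("pics/c.png",arm.grab_frame("scene")[120:320,150:450,::-1])
arm.set_gripper(.085)
h.OFF=-np.pi; p,o=pose(th,.36);arm.movel(p,feed=.2)
h.OFF=0;p,o=pose(th,.36);arm.reach(p,o)
p,o=pose(th);print(arm.movel(p,feed=.12,until_force=8))
arm.set_gripper(.054);s=arm.state();print(s["clock"],s["joints"][5],s["ft_force"],s["width"])
```

```text
False
16.3417 -0.34284360689957155 [-0.27406175 -0.88428666  0.43294483] 0.053966837390138904
```

View pics/c.png

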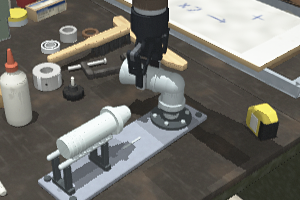

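The elbow followed the gripper: its mouth now points away at crop (130,72), on the far side from where it started. Now to feel for the stop slowly.

Run:
```python
from h import *
for d in np.arange(15.5,-126,-5):
    th=np.radians(d);p,o=pose(th);hit=arm.movel(p,feed=.02,frame=o,until_force=8)
    s=arm.state();print(d,round(tang(th,s["ft_force"]),1),end="; ")
    if hit:
        for _ in range(4):
            arm.wait(.1);s=arm.state();print("HIT",s["ft_force"].round(1),round(tang(th,s["ft_force"]),1))
        q=s["tool_pos"][:2]-O;print("angle",np.degrees(np.arctan2(q[1],q[0])));break
print(s["clock"],s["width"],s["grasp_force"])
```

```text
15.5 1.4; 10.5 1.0; 5.5 1.2; 0.5 1.1; -4.5 2.0; -9.5 1.9; -14.5 0.7; -19.5 -0.1; -24.5 0.6; -29.5 1.2; -34.5 1.6; -39.5 1.2; -44.5 0.6; -49.5 0.6; -54.5 1.0; -59.5 0.9; -64.5 5.2; HIT [3.5 3.  0.1] 4.4
HIT [4.  2.9 0. ] 4.8
HIT [ 5.   2.6 -0.4] 5.6
HIT [4.4 2.3 0.3] 4.9
angle -61.36575410553936
23.55 0.053731260837951086 2.656300663948059
```

Run:
```python
from h import *
q=arm.state()["tool_pos"][:2]-O;d=np.degrees(np.arctan2(q[1],q[0]))
for k in range(8):
    d-=.5;th=np.radians(d);p,o=pose(th);arm.movel(p,feed=.01,frame=o,until_force=8);arm.wait(.15)
    f=np.mean([(arm.wait(.03),tang(th,arm.state()["ft_force"]))[1] for _ in range(5)])
    q=arm.state()["tool_pos"][:2]-O;print(round(d,2),np.degrees(np.arctan2(q[1],q[0])).round(2),round(f,1))
    if f>9:break
arm.wait(.3);print(arm.state()["clock"],arm.state()["ft_force"])
```

```text
-61.87 -61.03 5.2
-62.37 -61.25 6.2
-62.87 -61.5 7.4
-63.37 -61.76 7.3
-63.87 -61.98 8.6
-64.37 -62.25 9.7
27.2917 [ 6.24119882  7.6629378  -2.667798  ]
```

Run:
```python
from h import *
import pickle
print(O)
for d in np.linspace(-55,96.67,16):
    th=np.radians(d);p,o=pose(th);hit=arm.movel(p,feed=.05,frame=o,until_force=15)
    if hit: print("HIT",d,arm.state()["ft_force"]);break
arm.set_gripper(.0495,force=20);arm.wait(.2);s=arm.state();print(s["width"],s["grasp_force"],s["ft_force"],s["clock"],s["tool_pos"],pose(th)[0])
arm.set_gripper(.085)
p[2]=.38;arm.movel(p,feed=.2)
out=[]
for i,q in enumerate([(0.6,0.15,0.42),(0.6,0.08,.40)]):
    arm.reach(q,down(np.pi/2));arm.wait(.3)
    P=arm.camera_params("wrist");im=arm.grab_frame("wrist");out.append((P,im))
P=arm.camera_params("scene");out.append((P,arm.grab_frame("scene")))
im=out[0][1];cv2.imwrite("pics/d.png",cv2.resize(im[60:230,50:450,::-1],None,fx=2,fy=2))
pickle.dump(out,open("w2.pkl","wb"));print(arm.state()["clock"])
```

```text
[ 0.56   -0.0118]
0.04919224565820283 1.026255525648594 [1.69384772 1.59871453 0.51494644] 33.4417 [0.55339522 0.04788255 0.25619395] [0.55303096 0.0477939  0.256     ]
37.4167
```

View pics/d.png

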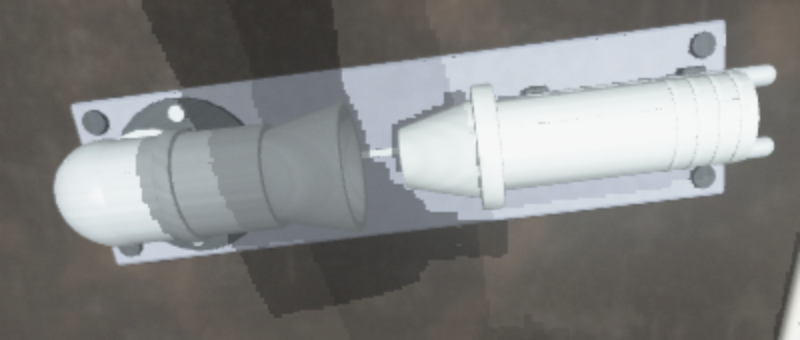

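The crop shows the mouth rim's midpoint at (350,166). The connector axis, through (480,148) and (753,115), extrapolates to (350,164), about 1 mm off, and both axes have slope -0.12, so the outlet is aligned. Next I push the tail.

Run:
```python
from h import *
u=np.array([np.cos(RY),np.sin(RY)]);o=down(RY-np.pi/2)
P=lambda s,z:np.array([*(O+u*s),z])
arm.set_gripper(0.0)
arm.reach(P(.335,.36),o);print(arm.movel(P(.335,.263),feed=.12,until_force=8))
print(arm.movel(P(.312,.263),feed=.05,until_force=8))
hit=arm.movel(P(.228,.263),feed=.02,until_force=9);arm.wait(.1)
s=arm.state();print(hit,s["ft_force"],(s["tool_pos"][:2]-O)@u,s["clock"])
if hit:
    a=(s["tool_pos"][:2]-O)@u
    arm.movel(P(a+.03,.263),feed=.06);arm.movel(P(a+.03,.38),feed=.15)
    arm.reach((0.6,0.15,0.42),down(np.pi/2));arm.wait(.2)
    im=arm.grab_frame("wrist");cv2.imwrite("pics/e.png",cv2.resize(im[60:230,50:450,::-1],None,fx=2,fy=2))
    print(arm.state()["clock"])
```

```text
False
False
True [0.00241501 1.04635352 1.71344691] 0.2434577361314908 44.5
47.7917
```

View pics/e.png

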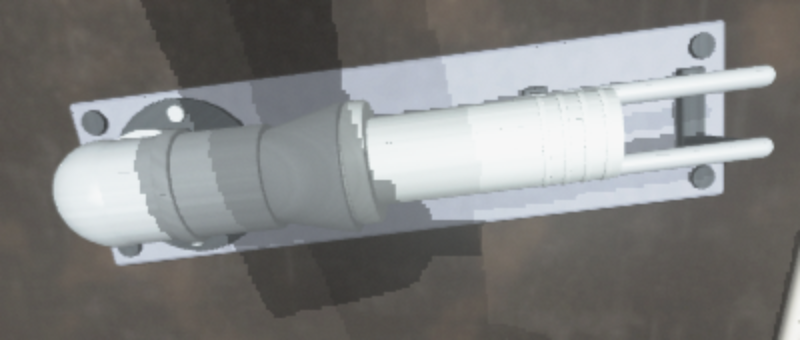

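The picture shows the collar at (357,160) right against the rim, with the cone inside the bell and the axes in line. Since the held force was low, I give one firmer nudge to confirm it is seated, then hand in.

Run:
```python
from h import *
u=np.array([np.cos(RY),np.sin(RY)]);o=down(RY-np.pi/2)
P=lambda s,z:np.array([*(O+u*s),z])
arm.reach(P(.275,.36),o);arm.movel(P(.275,.263),feed=.12,until_force=8)
arm.movel(P(.252,.263),feed=.06,until_force=8)
hit=arm.movel(P(.234,.263),feed=.015,until_force=14);s=arm.state();print(hit,s["ft_force"],(s["tool_pos"][:2]-O)@u,s["clock"])
arm.movel(P(.275,.263),feed=.06);arm.movel(P(.275,.38),feed=.15)
arm.reach((0.6,0.15,0.42),down(np.pi/2));arm.wait(.3)
im=arm.grab_frame("wrist");cv2.imwrite("pics/f.png",cv2.resize(im[60:230,50:450,::-1],None,fx=2,fy=2))
print(arm.state()["clock"])
```

```text
True [-0.37222797  2.151587    1.45971911] 0.24228737598851707 51.5917
55.05
```

View pics/f.png

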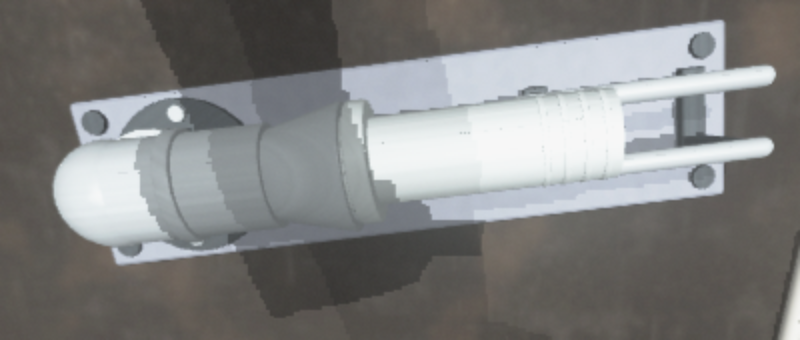

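The collar did not move: it is still at (357,160) against the rim, and the axes are in line. Handing in.

```bash
python3 -c "
from cell import arm
print(arm.sign_off())"
```

```text
the job is handed in; nothing more can be done
None
```

I screwed the elbow down to about 10 N against its stop and backed it off about 159° to face the connector; the connector is pushed home with its collar on the rim, and the job was handed in at about 55 s (no verdict was returned).

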